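# Spray the post, then poise the cast lever over its fixture

## Robot

A 7-joint arm with a two-finger parallel gripper is mounted at the origin on the work surface. World frame = base frame: x ahead of the robot, y to its left, z up, the work surface at z = 0. Lengths are in mm, angles in rad, forces in N, time in s.
With the tool pointing down it reaches from about 400 to 875 mm from the base axis. Payload 4.4 kg.
Tool frame: the origin (TCP) lies at the very end of the fingers, on their centre line; the grasp point (between the pads) lies 19 mm behind it; z points along the fingers, y is the line along which they close (so a half turn about z gives the same grasp; the last joint's range is limited). The gripper opens to 85 mm and grips with 20 to 120 N. Pads are 22 mm wide; open, the fingers measure 114 mm over their backs; the gripper's body (76 mm by 85 mm) begins 54 mm behind the grasp point. The pads swing forward as they close: fully open they stand 13 mm farther back than shut.
Start: joints at [1.109, 0.628, 0.038, 1.517, -0.027, 0.996, -0.02], TCP at [250.633, -599.751, 231.313] pointing down, gripper open.
Joint ranges: [-3.06, 3.06], [-0.37, 2.12], [-1.25, 1.32], [0.18, 2.47], [-1.1, 4.24], [0.23, 1.98], [-2.94, 2.94]. Speed limits (rad/s): [2.57, 2.57, 3.14, 3.14, 3.14, 3.14, 3.14].

## Interface

Orientations are given as [roll, pitch, yaw] about the fixed x, y, z axes, in that order (R = Rz(yaw) Ry(pitch) Rx(roll)).
In Python, from cell import ctrl gives the robot as it stands.
- The arm moves only by the tool jog_arm, never from a script. Its argument "plan" is a list of rows, each an object of numbers: "tx", "ty", "tz": the shift along the tool's x, y, z as a fraction of full scale; "wx", "wy", "wz": the turn, a rotation vector about the tool's x, y, z as a fraction of full scale; "claw": the closure, from 0 (fully open) to 1 (shut). In form: [{"tx": .., "ty": .., "tz": .., "wx": .., "wy": .., "wz": .., "claw": ..}, ...]. A call has 1 to 12 rows; each row is the pose to reach, as a shift and turn from the pose commanded when the call began, along the tool's axes at that moment; what a row does not reach only later rows make up. Full scale, the value 1, is 300 mm for a shift and 90 degrees for a turn. A row lasts 1/10 s, in which the tool goes at most 50 mm and 8.59 degrees, less where a joint would pass 70% of its speed; a pose out of reach is approached as far as the arm can. A call with a number of a shift or a turn outside -1 to 1 is refused whole. A call with a gripper value outside its range is refused whole. The fingers move at their own pace and stop on an object; the grip force is fixed at half the most. Time passes only in rows, so rows that repeat a pose let the fingers close. It gives the time, the measured TCP pose, the force, the opening and the grip force at its end, in the units of the state.
- ctrl.read_state(): the state, without advancing time (a new reading comes with each control period).
- ctrl.get_image(name): name is "side" or "top" or "wrist"; returns a dict with "img" (400x640x3 uint8, red, green, blue), "depth" (400x640 float32, mm along the optical axis (not along the pixel's ray), 0 where there is no reading), "fx", "fy", "cx", "cy" (pixels), "distortion" ([k1, k2, p1, p2, k3] as OpenCV has them; the pictures are not rectified), "position" and "orientation" of the camera in the world; the wrist camera has in their place "hand_eye" (4x4, takes a point from camera to tool coordinates, whose origin is the TCP and whose axes are the flange's). Camera axes: x right, y down, z forward; pixel columns grow to the right and rows downward; lengths in mm; the calibration is good to about 2 mm. A picture is of the moment at which its call begins: read the wrist's pose just before it.
- ctrl.finish_job(): hands the job in; it is judged then, once.
Trained networks look in a picture, given as the dict that the camera call returned (one of the last four; its "shot" number tells which), for a name from the list of things; names that differ only in an ending like _2 or _b are one class to them, and where a whole thing is asked for, a point or a joint stands for the part that bears it (a point fixed in the world has none). Each returns a list of dicts, best first, with "score" (0 to 1); they miss things now and then, are a little off and sometimes report something else, mostly with a low value. They report only what shows in the picture. A call takes as long as a camera call. They do not tell look-alikes from the thing itself.
- ctrl.trace(picture, thing): "pixels" (400x640 bool, what is visible of it) and "extent" ([centre column, centre row, width, height] in pixels, round what is visible of it).
The state is a dict: "clock": time; "qpos": joint angles; "qd": joint speeds; "tau": joint torques, N m; "eef_pos": TCP position; "tool_rot": TCP orientation; "force": force on the tool from outside, world axes, zero at the start; "torque": the same for the moment, N m; "width": finger opening in mm; "gripper_force": force on a finger pad.
Only numpy, scipy, OpenCV 4.12 (cv2) and the standard library are available. Lean on these libraries where they do the work, as an engineer would, in place of code of your own. Each camera call takes 0.05 s, during which the arm holds its last target. There are 200 camera calls.

## Task

At the repair bench, first press the cap of the clamped spray canister right down and let it spring back up, so that the fixture's post gets its shot of lubricant. Then lift the cast lever off the bench by its balance point and hold it level, its big boss over the thick post and its small eye over the thin pin, about 5 cm above their tops. Finish while holding it there, still, in the gripper, and leave the other things on the bench where they are.

Things in the scene. Friction and masses are not known exactly. Their poses are not given: they have to be found in the camera images.
- lever: Loose dark cast lever, 0.44 to 0.72 kg, lying flat. Heavy round boss (52 mm across, 23 mm hole) at one end, small round eye (30 mm across, 13 mm hole) at the other, 190 mm apart, both 34 mm tall. The bar between is 14 mm wide, 26 mm tall, its underside 4 mm above the bench, free from 26 to 175 mm from the boss centre. Origin: boss centre at its underside; x along the bar to the eye, z up.
- lever_balance (a point): The lever's balance point (centre of mass), on the bar 66 mm from the boss centre and 124 mm from the eye centre, at half height (17 mm above the underside). Nothing marks it. Same axes as the lever. Grip the bar here across its 14 mm width.
- lever_eye (a point): Centre of the lever's small eye, at its underside. Same axes as the lever.
- station: Fixture fixed to the bench: an aluminium plate 290 x 64 x 15 mm carrying an upright thick post (20 mm across) and an upright thin pin (10 mm across) 190 mm apart, their tops both 90 mm above the bench, with a low dark block (top at 27 mm) between. Origin: on the post's axis at bench level; x points from the post to the pin, z up.
- post_top (a point): Centre of the top of the fixture's thick post, 90 mm above the bench. Same axes as the fixture.
- pin_top (a point): Centre of the top of the fixture's thin pin, 90 mm above the bench. Same axes as the fixture.
- cap (a joint): Travel of the spray canister's cap in metres: 0 when up, 0.008 right down. A spring pushes it back: about 3 N to start it, 8.5 N at the bottom.
- cap_top (a point): Centre of the flat top of the white round nozzle cap (28 mm across), 120 mm above the bench when up. It sits on a slim bare-metal canister (44 mm across) clamped upright in a fixed bracket beside the thick post, nozzle towards the post; the cap moves straight down.
- link: Bystander: small flat link bar with two equal eyes, 140 mm long, 14 mm tall, dark metal. Origin: centre of one eye, underside.
- grease: Bystander: jar, 56 mm across, 55 mm tall. Origin: centre of its underside.
- bush: Bystander: steel bush, 32 mm across, 22 mm tall, between lever and fixture. Origin: centre of its underside.
- wrench: Bystander: wrench, 160 mm long, lying on the bench.
- driver: Bystander: screwdriver, 190 mm long, lying on the bench.
- cleaner: Bystander: bottle, 60 mm across, 130 mm tall. Origin: centre of its underside.
- tray: Bystander: empty steel tray, 100 x 140 x 30 mm. Origin: centre of its underside.
Not all that is in view belongs to the job. Leave any blue look-alike of the lever alone.

How it is judged:
By the outcome, as a careful person would: the job done as asked, in the order asked, and still so for the second after the job is handed in, while the arm keeps its last pose, push and grip.
It also fails if it takes over 51 s, if anything falls off the work surface, if the arm or the gripper's body presses on something with over 40 N, if the wrist force passes 120 N, or if a joint passes its speed limit or range.

## Working session

There is one attempt and no reset: what is moved stays moved. The work goes in short steps, Python scripts to look and compute and a tool call to move; the robot and the scene stay as the last step left them, time stands still between calls to the robot, and variables do not carry over. Pictures are saved under pics/ and viewed, at most 10 in all, crops included, and the job is handed in when it is done.

Besides the shell and the picture viewer there is one more tool, called after "Emit:" as name(argument=value, ...), one argument or row to a line, values as JSON. jog_arm: Moves the arm, as the interface text tells. Shift numbers are shares of 300 mm and turn numbers shares of 90 degrees, none past 1 either way. Its arguments: {"type":"object","properties":{"plan":{"type":"array"}},"required":["plan"]}

```bash
mkdir -p pics
cat > h.py <<'E'
import numpy as np, cv2
from scipy.spatial.transform import Rotation as R
from cell import ctrl
def camT(d, st=None):
    T=np.eye(4)
    if 'hand_eye' in d:
        T[:3,:3]=R.from_euler('xyz',st['tool_rot']).as_matrix(); T[:3,3]=st['eef_pos']
        return T@np.array(d['hand_eye'])
    o=np.array(d['orientation'])
    T[:3,:3]=o if o.shape==(3,3) else R.from_euler('xyz',o).as_matrix()
    T[:3,3]=d['position']; return T
def K(d): return np.array([[d['fx'],0,d['cx']],[0,d['fy'],d['cy']],[0,0,1.]])
def world(d,uv,st=None,z=None):
    uv=np.array(uv,float).reshape(-1,2)
    n=cv2.undistortPoints(uv.reshape(-1,1,2),K(d),np.array(d['distortion'],float)).reshape(-1,2)
    r=np.c_[n,np.ones(len(n))]; T=camT(d,st)
    if z is None:
        dep=d['depth'][uv[:,1].astype(int),uv[:,0].astype(int)]
        return (r*dep[:,None])@T[:3,:3].T+T[:3,3]
    rw=r@T[:3,:3].T
    return T[:3,3]+rw*((z-T[2,3])/rw[:,2])[:,None]
def mpts(d,m,st=None):
    v,u=np.nonzero(m&(d['depth']>0)); return world(d,np.c_[u,v],st)
def save(d,n): cv2.imwrite('pics/'+n,d['img'][:,:,::-1])
E
python3 - <<'E'
from h import *
print(ctrl.read_state())
for c in ['top','side']:
    d=ctrl.get_image(c); save(d,c+'0.png'); print(c,d['position'],d['orientation'],d['fx'])
    for t in ['lever','station','cap','link','grease','bush','cleaner','tray']:
        for o in ctrl.trace(d,t)[:3]:
            p=mpts(d,o['pixels'])
            if len(p): print(t,round(o['score'],2),np.round(o['extent']),np.round(np.median(p,0)),np.round(np.percentile(p,2,axis=0)),np.round(np.percentile(p,98,axis=0)))
E
```

```text
{'clock': 0.0, 'qpos': array([ 1.10921265,  0.62934966,  0.03844193,  1.51841786, -0.02701073,
        0.99629822, -0.01996997]), 'qd': array([-0.00029614, -0.00063249,  0.00059163,  0.00183731,  0.00062598,
       -0.00018922,  0.00154361]), 'tau': array([ 1.25060167e-03, -5.63400543e+01,  1.22632999e+00, -1.93448961e+01,
        1.08497031e-02,  1.04764543e-02, -3.39230144e-05]), 'eef_pos': array([ 250.37179385, -599.1366657 ,  230.37086545]), 'tool_rot': array([-3.13963761e+00,  1.80458389e-05,  3.95806779e-01]), 'force': array([-0.47311059, -0.9185492 ,  0.43708409]), 'torque': array([ 0.02398691, -0.00676385, -0.03135385]), 'gripper_force': 0.0, 'width': 85.4239899072323}
top [ 389.70128646  -28.22340777 1292.30415782] [-3.01434936  0.00607534 -1.56425145] 476.03182671655276
lever 0.8 [444. 322.  68.  73.] [ 245. -344.   30.] [ 157. -420.   -1.] [ 322. -256.   38.]
lever 0.29 [432. 147.  53.   8.] [ 705. -343.   24.] [ 697. -388.   16.] [ 714. -300.   31.]
station 0.96 [270. 223.  45. 107.] [493. 117.  16.] [361.  77.   9.] [636. 159.  86.]
cap 0.42 [226. 175.   9.  14.] [611. 2
[... 831 characters left out ...]
2. 165.  79.]
station 0.77 [314. 248.  95.  43.] [495. 127.  16.] [359.  81.   5.] [630. 163.  79.]
station 0.59 [311. 204.  10.  12.] [529. -58.  18.] [515. -75.   2.] [546. -44.  26.]
cap 0.29 [313. 247.  97.  45.] [490. 128.  16.] [356.  80.   0.] [633. 165.  82.]
link 0.55 [329. 348.  23.  15.] [392. 419.  12.] [374. 400.  -2.] [414. 437.  16.]
grease 0.71 [245. 202.  16.  18.] [752. -23.  46.] [732. -54.   8.] [778. -10.  59.]
cleaner 0.9 [328. 134.  15.  34.] [ 511. -421.   67.] [ 485. -443.   10.] [ 543. -410.  130.]
cleaner 0.5 [244. 204.  15.  21.] [752. -25.  42.] [ 730. -100.    1.] [790. -10.  59.]
tray 0.92 [267. 342.  66.  42.] [561. 410.   4.] [483. 386.  -1.] [623. 512. 204.]
```

Run:
```python
import cv2
a=cv2.imread('pics/top0.png')[90:400,110:530]
cv2.imwrite('pics/top0c.png',cv2.resize(a,(800,590),interpolation=cv2.INTER_CUBIC))
```

```text
(no output)
```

View pics/top0c.png

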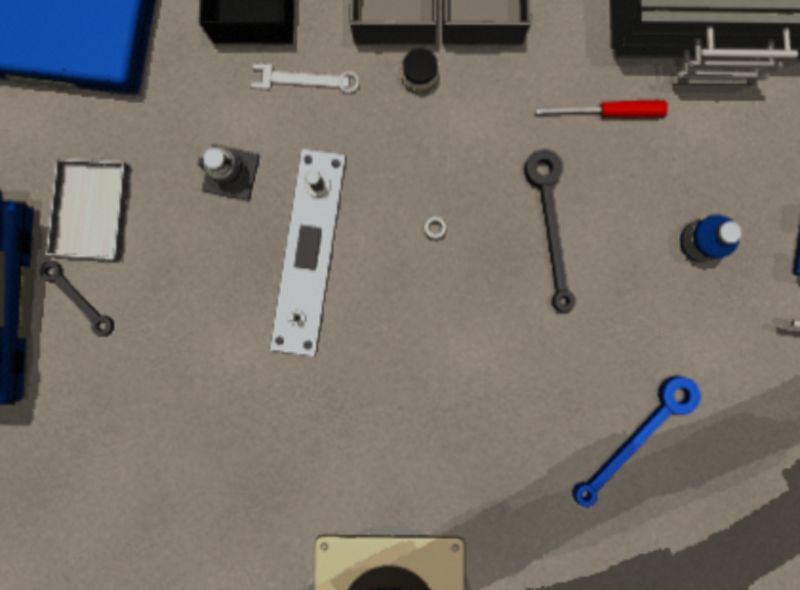

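The top picture shows the dark lever with its boss at about px (395,178) and eye at (406,247). The post is at (276,184), the pin at (266,257), and the cap at (222,174). The blue look-alike is at about (444,322).

Run:
```python
from h import *
acc=[]
for c in ['top','side']:
    d=ctrl.get_image(c)
    p=mpts(d,np.ones((400,640),bool))
    def box(x0,x1,y0,y1,z0,z1):
        return p[(p[:,0]>x0)&(p[:,0]<x1)&(p[:,1]>y0)&(p[:,1]<y1)&(p[:,2]>z0)&(p[:,2]<z1)]
    q=box(400,670,-290,-170,22,45)
    for n,b in [('lever',q),('boss',q[q[:,0]>590]),('eye',q[q[:,0]<448]),('post',box(560,620,80,150,75,100)),('pin',box(380,430,80,150,75,100)),('cap',box(585,640,200,260,112,130)),('plate',box(340,650,60,180,8,22)),('bracket+can',box(540,680,180,280,20,110))]:
        if len(b): print(c,n,len(b),np.round(b.mean(0),1),np.round(b.min(0)),np.round(b.max(0)))
    b=box(340,650,60,180,8,22)[:,:2].astype(np.float32)
    print(cv2.minAreaRect(b),cv2.minAreaRect(q[:,:2].astype(np.float32)))
    if c=='top':
        print(world(d,[[395,178],[405.6,247.5]],z=34),world(d,[[276,184.5],[266,257]],z=90),world(d,[[222,174]],z=120))
w=ctrl.get_image('wrist'); print(w['hand_eye'],w['fx'])
```

```text
top lever 659 [ 545.  -225.7   31.8] [ 416. -257.   22.] [ 644. -190.   42.]
top boss 258 [ 618.2 -215.6   33.7] [ 590. -241.   22.] [ 644. -190.   42.]
top eye 94 [ 431.6 -241.4   33.5] [ 416. -257.   25.] [ 448. -227.   41.]
top post 52 [592.9 104.4  88.5] [584.  95.  75.] [603. 115.  95.]
top pin 12 [405.4 129.9  88.9] [403. 126.  86.] [408. 134.  93.]
top cap 101 [612.2 230.7 119.1] [601. 211. 112.] [625. 246. 124.]
top plate 2139 [493.4 117.8  15.1] [342.  67.   8.] [646. 167.  22.]
top bracket+can 236 [606.6 227.5  70.8] [589. 209.  20.] [636. 270. 109.]
((492.699462890625, 125.38871002197266), (84.6664810180664, 306.99774169921875), 83.57048797607422) ((531.16015625, -232.93003845214844), (229.764404296875, 50.905330657958984), 10.953560829162598)
[[ 616.40909119 -214.1154909    34.        ]
 [ 430.67750179 -239.82261997   34.        ]] [[587.70122055  99.09774162  90.        ]
 [402.91487141 120.89747576  90.        ]] [[608.83247384 232.46838805 120.        ]]
side lever 322 [ 538.5 -221.7   30.4] [ 413. -254.   22.] [ 640. -186.   40.]
side boss 122 [ 614.6 -210.    32.1] [
[... 247 characters left out ...]
side cap 85 [608.9 234.5 119.1] [596. 213. 112.] [624. 248. 124.]
side plate 1371 [486.5 125.5  15.5] [349.  69.   8.] [642. 171.  22.]
side bracket+can 366 [605.  249.8  65.9] [586. 218.  20.] [635. 272. 110.]
((495.93145751953125, 119.5421371459961), (67.30488586425781, 291.17352294921875), 82.3790054321289) ((525.338623046875, -219.64157104492188), (228.84043884277344, 52.48893356323242), 4.637801170349121)
[[-1.72700858e-04 -9.49622036e-01 -3.13397447e-01  8.08991478e+01]
 [ 9.99999982e-01 -1.89161132e-04  2.21148057e-05 -6.73763747e-01]
 [-8.02833225e-05 -3.13397437e-01  9.49622051e-01 -1.42018398e+02]
 [ 0.00000000e+00  0.00000000e+00  0.00000000e+00  1.00000000e+00]] 312.4974994363379
```

Emit:
jog_arm(
  plan=[
    {"tx":0.73,"ty":-0.7,"tz":-0.1,"claw":1},
    {"tx":0.73,"ty":-0.7,"tz":-0.1,"claw":1},
    {"tx":0.73,"ty":-0.7,"tz":-0.1,"claw":1},
    {"tx":0.73,"ty":-0.7,"tz":-0.1,"claw":1},
    {"tx":0.73,"ty":-0.7,"tz":-0.1,"claw":1},
    {"tx":0.73,"ty":-0.7,"tz":-0.1,"claw":1},
    {"tx":0.73,"ty":-0.7,"tz":-0.1,"claw":1},
  ],
)

```text
invalid input at $.plan[0]: expected keys tx, ty, tz, wx, wy, wz, claw
```

Emit:
jog_arm(
  plan=[
    {"tx":0.73,"ty":-0.7,"claw":1},
    {"tx":0.73,"ty":-0.7,"claw":1},
    {"tx":0.73,"ty":-0.7,"claw":1},
    {"tx":0.73,"ty":-0.7,"claw":1},
    {"tx":0.73,"ty":-0.7,"claw":1},
    {"tx":0.73,"ty":-0.7,"claw":1},
    {"tx":0.73,"ty":-0.7,"claw":1},
  ],
)

```text
invalid input at $.plan[0]: expected keys tx, ty, tz, wx, wy, wz, claw
```

Emit:
jog_arm(
  plan=[
    {"tx":0.6,"ty":-0.62,"wz":0.34,"claw":1},
    {"tx":0.6,"ty":-0.62,"wz":0.34,"claw":1},
    {"tx":0.6,"ty":-0.62,"wz":0.34,"claw":1},
    {"tx":0.6,"ty":-0.62,"wz":0.34,"claw":1},
    {"tx":0.6,"ty":-0.62,"wz":0.34,"claw":1},
    {"tx":0.6,"ty":-0.62,"wz":0.34,"claw":1},
    {"tx":0.6,"ty":-0.62,"wz":0.34,"claw":1},
    {"tx":0.6,"ty":-0.62,"wz":0.34,"claw":1},
  ],
)

```text
invalid input at $.plan[0]: expected keys tx, ty, tz, wx, wy, wz, claw
```

Emit:
jog_arm(
  plan=[
    {"tx":0.73,"ty":-0.7,"tz":-0.1,"wx":0,"wy":0,"wz":0,"claw":1},
    {"tx":0.73,"ty":-0.7,"tz":-0.1,"wx":0,"wy":0,"wz":0,"claw":1},
    {"tx":0.73,"ty":-0.7,"tz":-0.1,"wx":0,"wy":0,"wz":0,"claw":1},
    {"tx":0.73,"ty":-0.7,"tz":-0.1,"wx":0,"wy":0,"wz":0,"claw":1},
    {"tx":0.73,"ty":-0.7,"tz":-0.1,"wx":0,"wy":0,"wz":0,"claw":1},
    {"tx":0.73,"ty":-0.7,"tz":-0.1,"wx":0,"wy":0,"wz":0,"claw":1},
    {"tx":0.73,"ty":-0.7,"tz":-0.1,"wx":0,"wy":0,"wz":0,"claw":1},
  ],
)

```text
clock: 1.75
eef_pos: [375.3, -315.0, 262.1]
tool_rot: [-3.14, -0.003, 0.406]
force: [-1.0, -0.5, -0.5]
width: 0.2
gripper_force: 0.0
```

Emit:
jog_arm(
  plan=[
    {"tx":0.73,"ty":-0.7,"tz":0,"wx":0,"wy":0,"wz":0,"claw":1},
    {"tx":0.73,"ty":-0.7,"tz":0,"wx":0,"wy":0,"wz":0,"claw":1},
    {"tx":0.73,"ty":-0.7,"tz":0,"wx":0,"wy":0,"wz":0,"claw":1},
    {"tx":0.73,"ty":-0.7,"tz":0,"wx":0,"wy":0,"wz":0,"claw":1},
    {"tx":0.73,"ty":-0.7,"tz":0,"wx":0,"wy":0,"wz":0,"claw":1},
    {"tx":0.73,"ty":-0.7,"tz":0,"wx":0,"wy":0,"wz":0,"claw":1},
    {"tx":0.73,"ty":-0.7,"tz":0,"wx":0,"wy":0,"wz":0,"claw":1},
  ],
)

```text
clock: 2.45
eef_pos: [495.6, -35.9, 261.6]
tool_rot: [-3.139, -0.004, 0.407]
force: [-0.6, -0.4, -0.4]
width: -0.1
gripper_force: 0.0
```

Emit:
jog_arm(
  plan=[
    {"tx":0.6,"ty":-0.62,"tz":0,"wx":0,"wy":0,"wz":0.34,"claw":1},
    {"tx":0.6,"ty":-0.62,"tz":0,"wx":0,"wy":0,"wz":0.34,"claw":1},
    {"tx":0.6,"ty":-0.62,"tz":0,"wx":0,"wy":0,"wz":0.34,"claw":1},
    {"tx":0.6,"ty":-0.62,"tz":0,"wx":0,"wy":0,"wz":0.34,"claw":1},
    {"tx":0.6,"ty":-0.62,"tz":0,"wx":0,"wy":0,"wz":0.34,"claw":1},
    {"tx":0.6,"ty":-0.62,"tz":0,"wx":0,"wy":0,"wz":0.34,"claw":1},
    {"tx":0.6,"ty":-0.62,"tz":0,"wx":0,"wy":0,"wz":0.34,"claw":1},
    {"tx":0.6,"ty":-0.62,"tz":0,"wx":0,"wy":0,"wz":0.34,"claw":1},
  ],
)

```text
clock: 3.25
eef_pos: [587.1, 195.1, 261.0]
tool_rot: [3.139, 0.0, -0.14]
force: [-0.4, -1.0, -0.1]
width: -0.0
gripper_force: 0.0
```

```bash
cat >> h.py <<'E'
def plan(st,pos,yaw):
    Rm=R.from_euler('xyz',st['tool_rot']); t=Rm.inv().apply(np.array(pos)-st['eef_pos'])/300
    w=(Rm.inv()*R.from_euler('xyz',[np.pi,0,yaw])).as_rotvec()/(np.pi/2)
    print('t',np.round(t,3),'w',np.round(w,3))
E
python3 - <<'E'
from h import *
st=ctrl.read_state(); d=ctrl.get_image('wrist'); save(d,'w1.png')
p=mpts(d,np.ones((400,640),bool),st)
def box(x0,x1,y0,y1,z0,z1):
    return p[(p[:,0]>x0)&(p[:,0]<x1)&(p[:,1]>y0)&(p[:,1]<y1)&(p[:,2]>z0)&(p[:,2]<z1)]
for n,b in [('post',box(560,620,80,150,84,96)),('pin',box(380,430,100,160,84,96)),('cap',box(585,640,205,260,114,127))]:
    if len(b): print(n,len(b),np.round(b.mean(0),1),np.round((b.min(0)+b.max(0))/2,1),np.round(b.min(0)),np.round(b.max(0)))
print(st['eef_pos'],st['tool_rot']); plan(st,[611,232,140],-.14)
E
```

```text
post 286 [591.7 108.2  89. ] [591.1 107.7  87.7] [581.  98.  84.] [601. 117.  91.]
cap 738 [610.9 233.6 119. ] [611.  231.3 117.7] [597. 214. 114.] [625. 249. 121.]
[587.13444248 195.08445361 261.04319986] [ 3.13941056e+00  4.31643444e-04 -1.40249352e-01]
t [ 0.062 -0.134  0.403] w [ 0.001  0.    -0.   ]
```

View pics/w1.png

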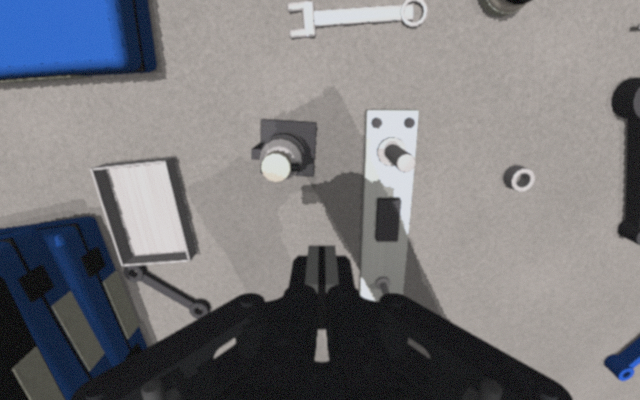

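The wrist view shows the cap at px (276,166) with its nozzle towards the post top at (402,158). The cap centre is about (611,235,119).

Emit:
jog_arm(
  plan=[
    {"tx":0.06,"ty":-0.143,"tz":0.1,"wx":0,"wy":0,"wz":0,"claw":1},
    {"tx":0.06,"ty":-0.143,"tz":0.2,"wx":0,"wy":0,"wz":0,"claw":1},
    {"tx":0.06,"ty":-0.143,"tz":0.3,"wx":0,"wy":0,"wz":0,"claw":1},
    {"tx":0.06,"ty":-0.143,"tz":0.4,"wx":0,"wy":0,"wz":0,"claw":1},
    {"tx":0.06,"ty":-0.143,"tz":0.45,"wx":0,"wy":0,"wz":0,"claw":1},
    {"tx":0.06,"ty":-0.143,"tz":0.45,"wx":0,"wy":0,"wz":0,"claw":1},
    {"tx":0.06,"ty":-0.143,"tz":0.45,"wx":0,"wy":0,"wz":0,"claw":1},
  ],
)

```text
clock: 4.0
eef_pos: [611.9, 236.8, 127.5]
tool_rot: [-3.141, -0.002, -0.14]
force: [-0.5, -0.5, -0.3]
width: -0.2
gripper_force: 0.0
```

Run:
```python
from h import *
st=ctrl.read_state(); print(st['eef_pos'],st['force'],st['tool_rot']); d=ctrl.get_image('side'); save(d,'s2.png')
cv2.imwrite('pics/s2c.png',cv2.resize(d['img'][180:320,230:400,::-1],(680,560),interpolation=cv2.INTER_CUBIC))
```

```text
[611.90351493 236.7883933  127.53734826] [-0.47149794 -0.4556875  -0.28312425] [-3.14112612e+00 -1.54567652e-03 -1.39672797e-01]
```

View pics/s2c.png

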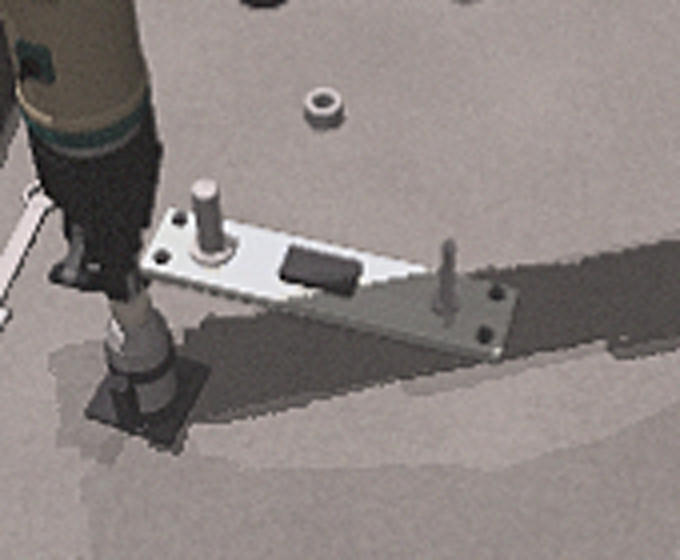

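The crop shows the closed fingertips over the cap at about (125,290), clear of the post. I'll press in small steps and watch the force.

Emit:
jog_arm(
  plan=[
    {"tx":0,"ty":0.006,"tz":0.02,"wx":0,"wy":0,"wz":0,"claw":1},
    {"tx":0,"ty":0.006,"tz":0.03,"wx":0,"wy":0,"wz":0,"claw":1},
    {"tx":0,"ty":0.006,"tz":0.04,"wx":0,"wy":0,"wz":0,"claw":1},
    {"tx":0,"ty":0.006,"tz":0.045,"wx":0,"wy":0,"wz":0,"claw":1},
    {"tx":0,"ty":0.006,"tz":0.045,"wx":0,"wy":0,"wz":0,"claw":1},
    {"tx":0,"ty":0.006,"tz":0.045,"wx":0,"wy":0,"wz":0,"claw":1},
  ],
)

```text
clock: 4.65
eef_pos: [611.7, 235.7, 114.1]
tool_rot: [-3.141, -0.002, -0.139]
force: [-1.1, -0.7, 6.4]
width: 0.1
gripper_force: 3.4
```

Emit:
jog_arm(
  plan=[
    {"tx":0,"ty":0,"tz":0.005,"wx":0,"wy":0,"wz":0,"claw":1},
    {"tx":0,"ty":0,"tz":0.008,"wx":0,"wy":0,"wz":0,"claw":1},
    {"tx":0,"ty":0,"tz":0.008,"wx":0,"wy":0,"wz":0,"claw":1},
  ],
)

```text
clock: 4.95
eef_pos: [611.7, 235.7, 112.1]
tool_rot: [-3.141, -0.002, -0.139]
force: [-1.3, -2.1, 9.0]
width: 0.1
gripper_force: 4.7
```

Emit:
jog_arm(
  plan=[
    {"tx":0,"ty":0,"tz":0.004,"wx":0,"wy":0,"wz":0,"claw":1},
    {"tx":0,"ty":0,"tz":0.007,"wx":0,"wy":0,"wz":0,"claw":1},
    {"tx":0,"ty":0,"tz":0.007,"wx":0,"wy":0,"wz":0,"claw":1},
    {"tx":0,"ty":0,"tz":0.007,"wx":0,"wy":0,"wz":0,"claw":1},
  ],
)

```text
clock: 5.35
eef_pos: [611.8, 235.8, 112.0]
tool_rot: [-3.141, -0.003, -0.139]
force: [-4.8, -2.5, 20.6]
width: -0.0
gripper_force: 10.4
```

The force rose from 9 to 21 N with no further travel at z 112, so the cap is at its hard stop. Now I'll release it and go to a view of both the station and the lever.

Emit:
jog_arm(
  plan=[
    {"tx":0,"ty":0,"tz":-0.03,"wx":0,"wy":0,"wz":0,"claw":1},
    {"tx":0,"ty":0,"tz":-0.07,"wx":0,"wy":0,"wz":0,"claw":1},
    {"tx":0,"ty":0,"tz":-0.2,"wx":0,"wy":0,"wz":0,"claw":1},
    {"tx":0,"ty":0,"tz":-0.35,"wx":0,"wy":0,"wz":0,"claw":1},
    {"tx":0,"ty":0,"tz":-0.5,"wx":0,"wy":0,"wz":0,"claw":1},
    {"tx":0,"ty":0,"tz":-0.5,"wx":0,"wy":0,"wz":0,"claw":1},
  ],
)

```text
clock: 5.95
eef_pos: [614.3, 237.5, 265.7]
tool_rot: [-3.135, -0.011, -0.138]
force: [0.1, 1.3, 0.6]
width: -0.1
gripper_force: 0.0
```

Emit:
jog_arm(
  plan=[
    {"tx":-0.24,"ty":0.96,"tz":0,"wx":0,"wy":0,"wz":-0.176,"claw":0},
    {"tx":-0.24,"ty":0.96,"tz":0,"wx":0,"wy":0,"wz":-0.176,"claw":0},
    {"tx":-0.24,"ty":0.96,"tz":0,"wx":0,"wy":0,"wz":-0.176,"claw":0},
    {"tx":-0.24,"ty":0.96,"tz":0,"wx":0,"wy":0,"wz":-0.176,"claw":0},
    {"tx":-0.24,"ty":0.96,"tz":0,"wx":0,"wy":0,"wz":-0.176,"claw":0},
    {"tx":-0.24,"ty":0.96,"tz":0,"wx":0,"wy":0,"wz":-0.176,"claw":0},
    {"tx":-0.24,"ty":0.96,"tz":0,"wx":0,"wy":0,"wz":-0.176,"claw":0},
    {"tx":-0.24,"ty":0.96,"tz":0,"wx":0,"wy":0,"wz":-0.176,"claw":0},
    {"tx":-0.24,"ty":0.96,"tz":0,"wx":0,"wy":0,"wz":-0.176,"claw":0},
  ],
)

```text
clock: 6.85
eef_pos: [500.1, -38.0, 258.2]
tool_rot: [-3.141, -0.0, 0.14]
force: [0.7, -0.2, -0.0]
width: 85.2
gripper_force: 0.0
```

Run:
```python
from h import *
st=ctrl.read_state(); d=ctrl.get_image('wrist'); save(d,'w3.png')
print(st['clock'],st['eef_pos'],st['tool_rot'],st['width'])
p=mpts(d,np.ones((400,640),bool),st)
def box(x0,x1,y0,y1,z0,z1):
    return p[(p[:,0]>x0)&(p[:,0]<x1)&(p[:,1]>y0)&(p[:,1]<y1)&(p[:,2]>z0)&(p[:,2]<z1)]
for n,b in [('post',box(560,620,80,150,84,96)),('pin',box(380,430,100,160,84,96)),('cap',box(585,640,205,260,108,127)),('boss',box(588,650,-250,-180,28,40)),('eye',box(410,446,-265,-220,28,40))]:
    if len(b): print(n,len(b),np.round(np.median(b,0),1),np.round((b.min(0)+b.max(0))/2,1),np.round(b.min(0)),np.round(b.max(0)))
```

```text
6.85 [500.06441658 -38.00512832 258.21961144] [-3.14063689e+00 -2.81269895e-04  1.39969599e-01] 85.24069855460975
post 379 [591.  106.4  89.1] [590.9 107.5  88.2] [581.  98.  84.] [601. 117.  92.]
pin 71 [403.6 132.   88.8] [402.7 132.5  87.8] [397. 128.  84.] [408. 137.  92.]
cap 1167 [609.5 229.3 118.8] [610.7 231.1 115. ] [597. 213. 108.] [625. 250. 122.]
boss 1439 [ 616.7 -212.    33.2] [ 615.1 -213.1   32.1] [ 588. -239.   28.] [ 642. -187.   36.]
eye 375 [ 430.4 -237.7   32.8] [ 430.3 -238.9   31.8] [ 415. -254.   28.] [ 446. -224.   36.]
```

View pics/w3.png

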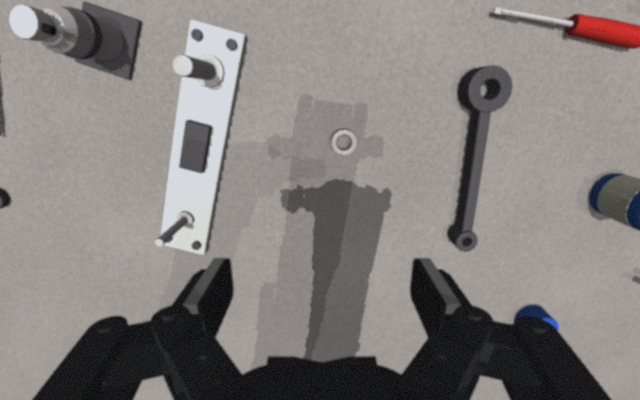

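The view shows the cap back up, with its top at 119 mm. The post top is at px (185,65), the pin top at (160,241), the lever boss at (488,88) and the eye at (464,240). I'll go over the balance point for a close check.

Emit:
jog_arm(
  plan=[
    {"tx":0.08,"ty":0.63,"tz":0.28,"wx":0,"wy":0,"wz":0,"claw":0},
    {"tx":0.08,"ty":0.63,"tz":0.28,"wx":0,"wy":0,"wz":0,"claw":0},
    {"tx":0.08,"ty":0.63,"tz":0.28,"wx":0,"wy":0,"wz":0,"claw":0},
    {"tx":0.08,"ty":0.63,"tz":0.28,"wx":0,"wy":0,"wz":0,"claw":0},
    {"tx":0.08,"ty":0.63,"tz":0.28,"wx":0,"wy":0,"wz":0,"claw":0},
    {"tx":0.08,"ty":0.63,"tz":0.28,"wx":0,"wy":0,"wz":0,"claw":0},
    {"tx":0.08,"ty":0.63,"tz":0.28,"wx":0,"wy":0,"wz":0,"claw":0},
  ],
)

```text
clock: 7.6
eef_pos: [550.2, -220.7, 174.3]
tool_rot: [-3.14, -0.0, 0.141]
force: [0.7, -0.1, 1.0]
width: 85.5
gripper_force: 0.0
```

Run:
```python
from h import *
st=ctrl.read_state(); d=ctrl.get_image('wrist'); save(d,'w4.png')
print(st['clock'],st['eef_pos'],st['tool_rot'])
p=mpts(d,np.ones((400,640),bool),st)
def box(x0,x1,y0,y1,z0,z1):
    return p[(p[:,0]>x0)&(p[:,0]<x1)&(p[:,1]>y0)&(p[:,1]<y1)&(p[:,2]>z0)&(p[:,2]<z1)]
for n,b in [('boss',box(585,650,-260,-170,29,40)),('eye',box(405,446,-270,-215,29,40)),('bar1',box(575,582,-240,-200,25,40)),('bar2',box(545,555,-250,-200,25,40)),('bar3',box(500,510,-250,-200,25,40)),('bar4',box(460,470,-250,-210,25,40))]:
    if len(b): print(n,len(b),np.round((b.min(0)+b.max(0))/2,1),np.round(b.min(0),1),np.round(b.max(0),1),cv2.minEnclosingCircle(b[:,:2].astype(np.float32)))
```

```text
7.6 [ 550.159755   -220.69690786  174.27322355] [-3.13982597e+00 -1.80205591e-04  1.41061565e-01]
boss 2287 [ 613.6 -213.6   32.5] [ 585.1 -239.4   29.1] [ 642.1 -187.7   35.9] ((613.1443481445312, -213.99134826660156), 28.997013092041016)
eye 492 [ 430.  -239.5   32.1] [ 414.2 -253.9   29. ] [ 445.8 -225.2   35.3] ((430.4510192871094, -238.56256103515625), 16.36566162109375)
bar1 113 [ 578.5 -219.1   29.1] [ 575.1 -226.1   27.5] [ 582.  -212.2   30.8] ((578.2738647460938, -219.12759399414062), 7.476306438446045)
bar2 145 [ 550.  -222.8   28.5] [ 545.  -229.7   26.2] [ 554.9 -215.8   30.9] ((550.18896484375, -222.75631713867188), 8.384025573730469)
bar3 129 [ 505.  -229.3   29. ] [ 500.  -236.5   27.1] [ 509.9 -222.1   31. ] ((505.320068359375, -229.24591064453125), 8.354324340820312)
bar4 110 [ 465.  -234.5   30. ] [ 460.1 -241.4   28.3] [ 469.8 -227.7   31.6] ((464.6170349121094, -234.2100372314453), 7.781452178955078)
```

View pics/w4.png

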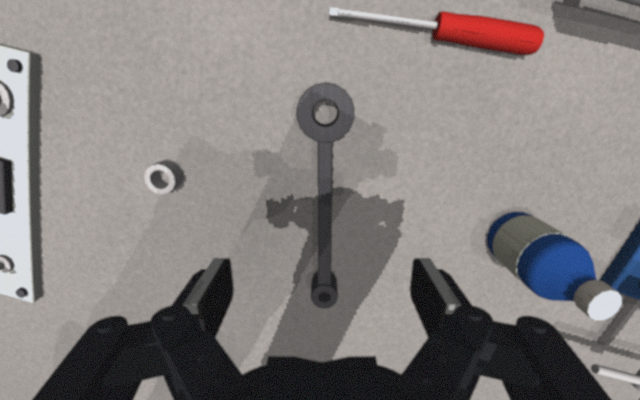

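The close view shows the boss at px (325,112), the eye at (324,295), and the bar centred between the open fingers. I'll descend, opened.

Emit:
jog_arm(
  plan=[
    {"tx":0.002,"ty":0.006,"tz":0.15,"wx":0,"wy":0,"wz":0.002,"claw":0},
    {"tx":0.002,"ty":0.006,"tz":0.3,"wx":0,"wy":0,"wz":0.002,"claw":0},
    {"tx":0.002,"ty":0.006,"tz":0.4,"wx":0,"wy":0,"wz":0.002,"claw":0},
    {"tx":0.002,"ty":0.006,"tz":0.48,"wx":0,"wy":0,"wz":0.002,"claw":0},
    {"tx":0.002,"ty":0.006,"tz":0.52,"wx":0,"wy":0,"wz":0.002,"claw":0},
    {"tx":0.002,"ty":0.006,"tz":0.54,"wx":0,"wy":0,"wz":0.002,"claw":0},
    {"tx":0.002,"ty":0.006,"tz":0.54,"wx":0,"wy":0,"wz":0.002,"claw":0},
    {"tx":0.002,"ty":0.006,"tz":0.54,"wx":0,"wy":0,"wz":0.002,"claw":0},
  ],
)

```text
clock: 8.45
eef_pos: [551.4, -225.0, 13.6]
tool_rot: [3.141, -0.002, 0.135]
force: [0.1, 0.0, 0.3]
width: 85.1
gripper_force: 0.0
```

Emit:
jog_arm(
  plan=[
    {"tx":0,"ty":-0.008,"tz":0.02,"wx":0,"wy":0,"wz":0,"claw":0},
    {"tx":0,"ty":-0.008,"tz":0.032,"wx":0,"wy":0,"wz":0,"claw":0},
    {"tx":0,"ty":-0.008,"tz":0.032,"wx":0,"wy":0,"wz":0,"claw":0.5},
    {"tx":0,"ty":-0.008,"tz":0.032,"wx":0,"wy":0,"wz":0,"claw":0.75},
    {"tx":0,"ty":-0.008,"tz":0.032,"wx":0,"wy":0,"wz":0,"claw":1},
    {"tx":0,"ty":-0.008,"tz":0.032,"wx":0,"wy":0,"wz":0,"claw":1},
    {"tx":0,"ty":-0.008,"tz":0.032,"wx":0,"wy":0,"wz":0,"claw":1},
    {"tx":0,"ty":-0.008,"tz":0.032,"wx":0,"wy":0,"wz":0,"claw":1},
    {"tx":0,"ty":-0.008,"tz":0.032,"wx":0,"wy":0,"wz":0,"claw":1},
    {"tx":0,"ty":-0.008,"tz":0.032,"wx":0,"wy":0,"wz":0,"claw":1},
  ],
)

```text
clock: 9.45
eef_pos: [550.2, -223.0, 3.0]
tool_rot: [3.141, -0.0, 0.135]
force: [-0.9, -0.9, 3.4]
width: 12.7
gripper_force: 60.1
```

Emit:
jog_arm(
  plan=[
    {"tx":0,"ty":0,"tz":-0.03,"wx":0,"wy":0,"wz":0,"claw":1},
    {"tx":0,"ty":0,"tz":-0.06,"wx":0,"wy":0,"wz":0,"claw":1},
    {"tx":0,"ty":0,"tz":-0.09,"wx":0,"wy":0,"wz":0,"claw":1},
    {"tx":0,"ty":0,"tz":-0.09,"wx":0,"wy":0,"wz":0,"claw":1},
    {"tx":0,"ty":0,"tz":-0.09,"wx":0,"wy":0,"wz":0,"claw":1},
  ],
)

```text
clock: 9.95
eef_pos: [550.1, -222.6, 30.0]
tool_rot: [3.141, -0.0, 0.135]
force: [-0.4, -0.3, -7.1]
width: 13.3
gripper_force: 59.0
```

Run:
```python
from h import *
st=ctrl.read_state(); print(st)
```

```text
{'clock': 9.95, 'qpos': array([ 3.38315896e-01,  8.24436097e-01, -1.62993545e-03,  1.82017776e+00,
        2.38402598e-03,  4.96540107e-01, -1.10061710e+00]), 'qd': array([ 0.00103285,  0.01201973, -0.00069862,  0.00475481, -0.00079649,
        0.00053188, -0.00098685]), 'tau': array([ 2.77931031e-03, -6.19291162e+01,  9.40355547e-01, -1.24972934e+01,
        6.15032885e-03, -3.54083057e-02,  1.85998579e-04]), 'eef_pos': array([ 550.12874843, -222.63204183,   29.99117896]), 'tool_rot': array([ 3.14144650e+00, -4.20036454e-04,  1.35065654e-01]), 'force': array([-0.44649213, -0.28135372, -7.14738795]), 'torque': array([0.00829935, 0.01290164, 0.02884427]), 'gripper_force': 59.015904664993286, 'width': 13.32747061948574}
```

Gripped: 13.3 mm wide, about 0.68 kg, with nearly zero moment at the wrist. Now lift and carry.

Emit:
jog_arm(
  plan=[
    {"tx":0,"ty":0,"tz":-0.06,"wx":0,"wy":0,"wz":0,"claw":1},
    {"tx":0,"ty":0,"tz":-0.14,"wx":0,"wy":0,"wz":0,"claw":1},
    {"tx":0,"ty":0,"tz":-0.24,"wx":0,"wy":0,"wz":0,"claw":1},
    {"tx":0,"ty":0,"tz":-0.34,"wx":0,"wy":0,"wz":0,"claw":1},
    {"tx":0,"ty":0,"tz":-0.44,"wx":0,"wy":0,"wz":0,"claw":1},
    {"tx":0,"ty":0,"tz":-0.5,"wx":0,"wy":0,"wz":0,"claw":1},
    {"tx":0,"ty":0,"tz":-0.53,"wx":0,"wy":0,"wz":0,"claw":1},
    {"tx":0,"ty":0,"tz":-0.53,"wx":0,"wy":0,"wz":0,"claw":1},
  ],
)

```text
clock: 10.75
eef_pos: [550.2, -222.7, 189.3]
tool_rot: [3.141, -0.001, 0.135]
force: [0.3, -0.2, -7.6]
width: 12.7
gripper_force: 59.5
```

Emit:
jog_arm(
  plan=[
    {"tx":0,"ty":-0.03,"tz":0,"wx":0,"wy":0,"wz":0.01,"claw":1},
    {"tx":0.01,"ty":-0.09,"tz":0,"wx":0,"wy":0,"wz":0.02,"claw":1},
    {"tx":0.02,"ty":-0.17,"tz":0,"wx":0,"wy":0,"wz":0.04,"claw":1},
    {"tx":0.02,"ty":-0.26,"tz":0,"wx":0,"wy":0,"wz":0.06,"claw":1},
    {"tx":0.03,"ty":-0.36,"tz":0,"wx":0,"wy":0,"wz":0.08,"claw":1},
    {"tx":0.04,"ty":-0.46,"tz":0,"wx":0,"wy":0,"wz":0.1,"claw":1},
    {"tx":0.05,"ty":-0.56,"tz":0,"wx":0,"wy":0,"wz":0.12,"claw":1},
    {"tx":0.06,"ty":-0.66,"tz":0,"wx":0,"wy":0,"wz":0.14,"claw":1},
    {"tx":0.06,"ty":-0.75,"tz":0,"wx":0,"wy":0,"wz":0.16,"claw":1},
    {"tx":0.07,"ty":-0.82,"tz":0,"wx":0,"wy":0,"wz":0.17,"claw":1},
    {"tx":0.07,"ty":-0.86,"tz":0,"wx":0,"wy":0,"wz":0.17,"claw":1},
    {"tx":0.07,"ty":-0.88,"tz":0,"wx":0,"wy":0,"wz":0.17,"claw":1},
  ],
)

```text
clock: 11.95
eef_pos: [534.1, 43.4, 187.7]
tool_rot: [3.141, 0.002, -0.13]
force: [-0.3, -0.2, -6.9]
width: 13.0
gripper_force: 59.3
```

Run:
```python
from h import *
st=ctrl.read_state(); print(st['clock'],st['eef_pos'],st['tool_rot'],st['width'],st['torque']); plan(st,[524.6,116,143],-.132)
```

```text
11.95 [534.12398852  43.42409937 187.68635622] [ 3.14142755e+00  2.43503716e-03 -1.29576058e-01] 13.043864031148003 [-0.01820335 -0.01715897 -0.03606277]
t [-0.062 -0.236  0.149] w [0.    0.002 0.002]
```

Emit:
jog_arm(
  plan=[
    {"tx":-0.01,"ty":-0.04,"tz":0,"wx":0,"wy":0,"wz":0,"claw":1},
    {"tx":-0.03,"ty":-0.1,"tz":0,"wx":0,"wy":0,"wz":0,"claw":1},
    {"tx":-0.04,"ty":-0.17,"tz":0,"wx":0,"wy":0,"wz":0,"claw":1},
    {"tx":-0.062,"ty":-0.22,"tz":0.02,"wx":0,"wy":0,"wz":0,"claw":1},
    {"tx":-0.062,"ty":-0.236,"tz":0.06,"wx":0,"wy":0,"wz":0.002,"claw":1},
    {"tx":-0.062,"ty":-0.236,"tz":0.11,"wx":0,"wy":0,"wz":0.002,"claw":1},
    {"tx":-0.062,"ty":-0.236,"tz":0.14,"wx":0,"wy":0,"wz":0.002,"claw":1},
    {"tx":-0.062,"ty":-0.236,"tz":0.149,"wx":0,"wy":0,"wz":0.002,"claw":1},
    {"tx":-0.062,"ty":-0.236,"tz":0.149,"wx":0,"wy":0,"wz":0.002,"claw":1},
    {"tx":-0.062,"ty":-0.236,"tz":0.149,"wx":0,"wy":0,"wz":0.002,"claw":1},
    {"tx":-0.062,"ty":-0.236,"tz":0.149,"wx":0,"wy":0,"wz":0.002,"claw":1},
  ],
)

```text
clock: 13.05
eef_pos: [526.7, 114.2, 144.6]
tool_rot: [-3.141, -0.001, -0.136]
force: [-0.0, 0.5, -7.5]
width: 12.8
gripper_force: 59.2
```

Run:
```python
from h import *
st=ctrl.read_state(); print(st['clock'],st['eef_pos'],st['tool_rot'],st['width'],st['qd'].round(3))
ims=[]
for c in ['wrist','side','top']:
    d=ctrl.get_image(c); ims.append(d['img'][:,:,::-1])
    p=mpts(d,np.ones((400,640),bool),st)
    def box(x0,x1,y0,y1,z0,z1):
        return p[(p[:,0]>x0)&(p[:,0]<x1)&(p[:,1]>y0)&(p[:,1]<y1)&(p[:,2]>z0)&(p[:,2]<z1)]
    for n,b in [('boss',box(550,640,60,160,160,182)),('eye',box(370,420,90,180,160,182)),('cap',box(585,640,213,260,108,127)),('bush',box(500,560,-90,-30,10,30))]:
        if len(b): print(c,n,len(b),np.round((b.min(0)+b.max(0))/2,1),np.round(b.min(0),1),np.round(b.max(0),1),np.median(b[:,2]).round(1))
cv2.imwrite('pics/w5.png',ims[0]); cv2.imwrite('pics/s5.png',cv2.resize(ims[1][180:320,230:400],(680,560),interpolation=cv2.INTER_CUBIC))
```

```text
13.05 [526.74928969 114.2266986  144.58531301] [-3.14117998e+00 -1.22269314e-03 -1.35652997e-01] 12.82740791520906 [-0.003  0.    -0.003  0.001  0.001  0.001  0.   ]
wrist boss 15039 [584.6 106.2 168.8] [550.1  80.5 160. ] [619.2 131.9 177.6] 174.8
wrist cap 2588 [610.8 231.2 114.6] [597.2 213.  108. ] [624.4 249.3 121.3] 119.0
wrist bush 968 [532.1 -59.3  16.7] [516.5 -75.   10. ] [547.7 -43.6  23.4] 20.5
side boss 236 [588.8 106.4 170.2] [560.7  80.9 160.2] [616.8 132.  180.2] 175.3
side eye 112 [404.9 130.  169.4] [390.2 113.4 160.1] [419.6 146.7 178.8] 173.8
side cap 93 [609.3 231.6 116.9] [595.4 214.5 110. ] [623.3 248.8 123.7] 119.7
side bush 62 [529.9 -60.6  18.7] [514.3 -76.7  10.1] [545.4 -44.6  27.3] 20.2
top boss 170 [596.9  94.6 171.2] [572.3  78.6 161.4] [621.5 110.6 181.1] 175.2
top bush 74 [534.7 -62.9  21.6] [519.6 -77.7  13.9] [549.8 -48.2  29.4] 21.1
```

View pics/w5.png

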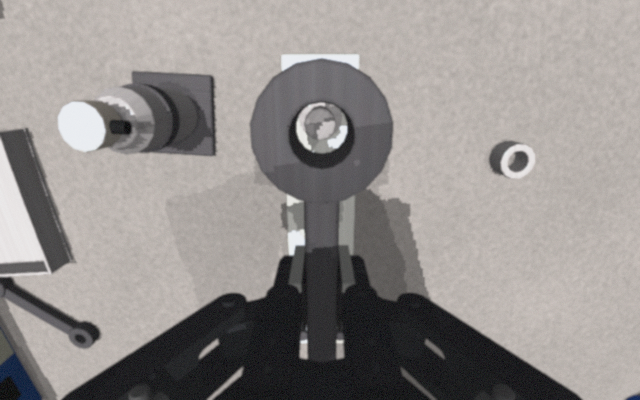

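View pics/s5.png

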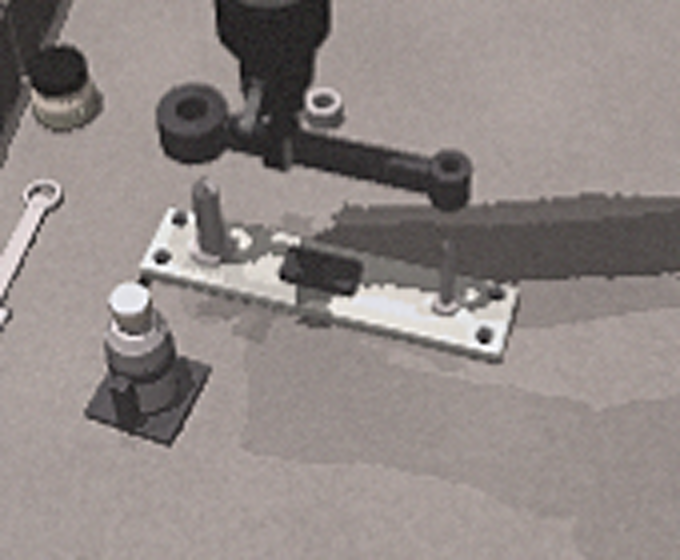

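The wrist view shows the post through the boss hole at px (322,128), and the side view shows the lever level above both posts with the cap up. A final 2 mm correction, then settle.

Emit:
jog_arm(
  plan=[
    {"tx":-0.004,"ty":-0.001,"tz":0,"wx":0,"wy":0,"wz":0,"claw":1},
    {"tx":-0.008,"ty":-0.003,"tz":0.002,"wx":0,"wy":0,"wz":0,"claw":1},
    {"tx":-0.008,"ty":-0.003,"tz":0.002,"wx":0,"wy":0,"wz":0,"claw":1},
    {"tx":-0.008,"ty":-0.003,"tz":0.002,"wx":0,"wy":0,"wz":0,"claw":1},
    {"tx":-0.008,"ty":-0.003,"tz":0.002,"wx":0,"wy":0,"wz":0,"claw":1},
    {"tx":-0.008,"ty":-0.003,"tz":0.002,"wx":0,"wy":0,"wz":0,"claw":1},
  ],
)

```text
clock: 13.8
eef_pos: [524.0, 115.6, 143.4]
tool_rot: [3.142, -0.0, -0.135]
force: [-0.5, -0.3, -6.8]
width: 13.1
gripper_force: 59.2
```

Run:
```python
from h import *
st=ctrl.read_state(); d=ctrl.get_image('wrist'); print(st['eef_pos'],st['tool_rot'])
p=mpts(d,np.ones((400,640),bool),st)
b=p[(p[:,0]>565)&(p[:,0]<640)&(p[:,1]>60)&(p[:,1]<160)&(p[:,2]>160)&(p[:,2]<182)]
boss=np.array([b[:,0].max()-26,(b[:,1].min()+b[:,1].max())/2]); y=st['tool_rot'][2]
print(boss, boss-190*np.array([np.cos(y),np.sin(y)]), np.median(b[:,2])-34)
if np.hypot(*(boss-[591,107.2]))<2.5: print(ctrl.finish_job())
```

```text
[523.99504727 115.56122091 143.40880549] [ 3.14157617e+00 -9.19930951e-05 -1.35259414e-01]
[590.43750623 107.63103115] [402.17289343 133.25202966] 139.65957351854667
the job is handed in; nothing more can be done
None
```

I pressed the cap to its stop and let it spring back, and handed the job in with the lever held still and level, boss over the post and eye over the pin (within about 1–2 mm by the wrist camera), about 5 cm above their tops.

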